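# Clamp a practice bone block to the set tension

## Robot

A 6-joint arm with a two-finger parallel gripper is mounted at the origin on the work surface. World frame = base frame: x ahead of the robot, y to its left, z up, the work surface at z = 0. Lengths are in mm, angles in degrees, forces in N, time in s.
With the tool pointing down it reaches from about 350 to 850 mm from the base axis. Payload 8.1 kg.
Tool frame: the origin (TCP) lies at the very end of the fingers, on their centre line; the grasp point (between the pads) lies 19 mm behind it (r.grip_depth is the distance from the TCP to the grasp point, in mm); z points along the fingers, y is the direction in which the jaws open and shut (so a half turn about z gives the same grasp; the last joint's range is limited). The gripper opens to 85 mm and grips with 20 to 120 N. Pads are 22 mm wide; open, the fingers measure 114 mm over their backs; the gripper's body (76 mm by 85 mm) begins 54 mm behind the grasp point. The pads swing forward as they close: fully open they stand 13 mm farther back than shut.
Start: joints at [61.341, 7.471, 85.268, -0, 87.261, -4.893], TCP at [241.784, 549.132, 231.292] pointing down, gripper open.
Joint ranges: [-169.43, 169.43], [-51.17, 129.36], [1.28, 143.12], [-76.62, 256.62], [0, 156.53], [-152.29, 152.29]. Speed limits (degrees/s): [136.94, 136.94, 159.86, 180, 180, 180].

## Interface

Orientations are given as [roll, pitch, yaw] about the fixed x, y, z axes, in that order (R = Rz(yaw) Ry(pitch) Rx(roll)).
In Python, from bench import status, viewer, hand_in, r gives the robot as it stands.
- The arm moves only by the shell command python3 -m crank 'ROWS' [OPENING] [FORCE]. ROWS is a JSON object of lists of equal length, an entry for each row: "slide": the shift along the tool's x, y, z in m, a list of three; "twist": the turn about the tool's z in rad. A call has 1 to 8 rows; each row shifts and turns the commanded pose from where the row before left it, along the tool's axes as they then stand; what a row does not reach is not made up. A row lasts 1/10 s, in which the tool goes at most 50 mm and 8.59 degrees, less where a joint would pass 70% of its speed; a pose out of reach is approached as far as the arm can. A call with a gripper value outside its range is refused whole. OPENING is the closure, from 0 (fully open) to 1 (shut), set as the call begins (- or left out, the last holds). The fingers move at their own pace and stop on an object; FORCE is the grip in N (left out, the last holds). Time passes only in rows, so rows that do not move let the fingers close. It gives the time, the measured TCP pose, the force and the opening at its end, in the units of the state.
- status.sense(): the state, without advancing time (a new reading comes with each control period).
- viewer.snapshot(name): name is "scene" or "side" or "wrist"; returns a dict with "img" (384x512x3 uint8, red, green, blue), "fx", "fy", "cx", "cy" (pixels), "R" (3x3) and "t" (3): a world point X has camera coordinates R X + t; the wrist camera has in their place "hand_eye" (4x4, takes a point from camera to tool coordinates, whose origin is the TCP and whose axes are the flange's). Camera axes: x right, y down, z forward; pixel columns grow to the right and rows downward; lengths in mm; the calibration is good to about 2 mm. A picture is of the moment at which its call begins: read the wrist's pose just before it. There is no depth.
- hand_in(): hands the job in, once; it reports no verdict.
The state is a dict: "time": time; "joint_pos": joint angles; "qd": joint speeds; "joint_efforts": joint torques, N m; "tool_pos": TCP position; "tcp_rot": TCP orientation; "ft_force": force on the tool from outside, world axes, zero at the start; "wrist_torque": the same for the moment, N m; "finger_gap": finger opening in mm.
Only numpy, scipy, OpenCV 4.12 (cv2) and the standard library are available. Lean on these libraries where they do the work, as an engineer would, in place of code of your own. Each camera call takes 0.05 s, during which the arm holds its last target.

## Task

In the bench clamp on the black granite slab, lay the longer of the two bone-coloured practice blocks on the steel plate, lengthwise between the flat jaw and the rubber nose of the sprung arm. Then turn the round tension knob clockwise until the block pushes the sprung arm's pointer into line with the gap of the set fork on the scale, and let go. Leave the fork where it is set.

Things in the scene. Friction and masses are not known exactly. Their poses are not given: they have to be found in the camera images.
- long_block_center (a point): Centre, half-way up, of the long practice block: a loose bone-coloured cast block, 50 (own x) x 80 (own y) x 40 mm high, with a bone-like lump rising 10 mm over its top, 175 to 350 g. A second block of the same look but only 52 mm long also lies on the table and is not to be used; either may lie nearer to the robot.
- bed_center (a point): Middle of the clamp's bed, on the steel plate 20 mm above the table (the laid block's centre is 20 mm above this point). The fixed granite slab, 240 (x) x 320 (y) mm, varies in place and yaw. Own y: clamping direction, from the knob (-y) to the sprung arm (+y). The block lies with its 80 mm length along y; nothing stands beside it on its x sides.
- knob_grip (a point): On the vertical axis of the tension knob, at the height to grip: a round black ribbed knob, 50 mm in diameter, 30 mm high, its top 13 mm above this point and its underside 17 mm below. It stands 5 mm above the pale housing (70 x 66 mm), 109 mm from the bed's middle towards -y. Can be gripped from above at any yaw.
- knob (a joint): Turn of the knob, rad, 0 to 3.5, growing clockwise seen from above; starts at 0 to 0.45. Each rad drives the flat jaw (64 wide, 35 mm high above the bed) 10 mm towards the arm; its face is at bed y = -50 mm at 0. Stays where left; takes 0.15 to 0.3 N m and several grips. With the long block in, the arm begins to move at about 1.8 rad.
- press_arm (a joint): Deflection of the sprung arm, rad: 0 at rest, growing as the block pushes it to the bed's +y. An aluminium bar on a pivot with a coil spring; rubber nose 65 mm from the pivot (face at bed x = 0, y = +48 mm at rest, 31 mm high), pointer tip 155 mm. Spring 2.4 N m/rad. Once the block is clamped, 1 rad of arm takes about 6.5 rad of knob.
- pointer_tip (a point): Tip of the thin dark steel pointer (3 mm wide, 35 mm long) at the free, far (+x) end of the sprung arm, above the white scale plate.
- set_fork (a joint): Where the set fork stands, rad, about the same pivot and from the same zero as the sprung arm: the pointer is in line with the fork's gap when both joints read the same. Varies from 0.08 to 0.2; held by friction, must not be moved.
- fork_gap (a point): Point on the middle line of the set fork's gap, where the pointer's tip lies when they are in line. The fork is a small dark steel rider on the scale plate just beyond the pointer's tip, with two upright prongs 12 mm apart (clear). Own x: along the gap, away from the pivot; own y: the way the arm deflects.

How it is judged:
By the outcome, as a careful person would: the job done as asked, in the order asked, and still so for the second after the job is handed in, with the robot touching nothing.
It also fails if it takes over 67 s, if anything falls off the work surface, if the arm or the gripper's body presses on something with over 40 N, if the wrist force passes 120 N, or if a joint passes its speed limit or range.

## Working session

There is one attempt and no reset: what is moved stays moved. The work goes in short steps, Python scripts to look and compute and a shell command to move; the robot and the scene stay as the last step left them, time stands still between calls to the robot, and variables do not carry over. Pictures are saved under pics/ and viewed, and the job is handed in when it is done.

```bash
ls; mkdir -p pics; cat > h.py <<'E'
import numpy as np, cv2
from bench import status, viewer, hand_in, r
from scipy.spatial.transform import Rotation as Ro
def snap(n,f):
    s=status.sense(); d=viewer.snapshot(n); cv2.imwrite('pics/'+f+'.png',d['img'][:,:,::-1])
    if n=='wrist':
        M=np.array(d['hand_eye']); T=np.eye(4); T[:3,:3]=Ro.from_euler('xyz',s['tcp_rot'],degrees=True).as_matrix(); T[:3,3]=s['tool_pos']
        W=np.linalg.inv(T@M); d['R']=W[:3,:3]; d['t']=W[:3,3]
    np.savez('pics/'+f+'.npz',**{k:np.array(v) for k,v in d.items()})
    return d
def load(f): return dict(np.load('pics/'+f+'.npz'))
def ray(d,u,v):
    R=np.array(d['R']);t=np.array(d['t']); c=-R.T@t
    k=R.T@np.array([(u-d['cx'])/d['fx'],(v-d['cy'])/d['fy'],1]); return c,k
def onz(d,u,v,z):
    c,k=ray(d,u,v); return c+k*(z-c[2])/k[2]
def proj(d,X):
    p=np.array(d['R'])@np.array(X)+np.array(d['t']); return d['fx']*p[0]/p[2]+d['cx'],d['fy']*p[1]/p[2]+d['cy']
E
python3 - <<'E'
from h import *
s=status.sense();print(s)
for n in('scene','side','wrist'):
    d=snap(n,n+'0');print(n,np.round(-np.array(d['R']).T@d['t']),np.round(d['R'],2).tolist(),d['fx'])
    im=cv2.resize(d['img'][:,:,::-1],(800,600),interpolation=cv2.INTER_CUBIC);cv2.imwrite('pics/%s0b.png'%n,im)
E
```

```text
pics
{'time': 0.0, 'joint_pos': array([ 6.13433106e+01,  7.51646509e+00,  8.53282830e+01, -1.09297954e-03,
        8.72613605e+01, -4.89481695e+00]), 'qd': array([-0.03423322,  0.10137767, -0.13173355,  0.03860429, -0.05187318,
       -0.12997812]), 'joint_efforts': array([-1.54377653e-03, -5.69429398e+01, -5.00535822e+01, -3.72779768e-04,
        1.56655954e-02,  3.76778485e-05]), 'tool_pos': array([241.503493  , 548.65782302, 230.23983017]), 'tcp_rot': array([-1.79894185e+02, -7.96625141e-03,  1.56238173e+02]), 'ft_force': array([ 0.27295115,  0.42533401, -0.83672313]), 'wrist_torque': array([-0.00873344, -0.00815944,  0.0531474 ]), 'finger_gap': 85.27623726987898}
scene [950. 472. 680.] [[-0.78, 0.62, 0.02], [0.41, 0.54, -0.74], [-0.47, -0.57, -0.68]] 474.9938099919731
side [448. 478. 487.] [[-0.99, -0.17, -0.0], [-0.09, 0.58, -0.81], [0.14, -0.8, -0.59]] 372.4461860520365
wrist [166. 581. 373.] [[0.4, 0.92, -0.0], [0.87, -0.38, 0.32], [0.29, -0.13, -0.95]] 273.7500208544048
```

View pics/scene0b.png

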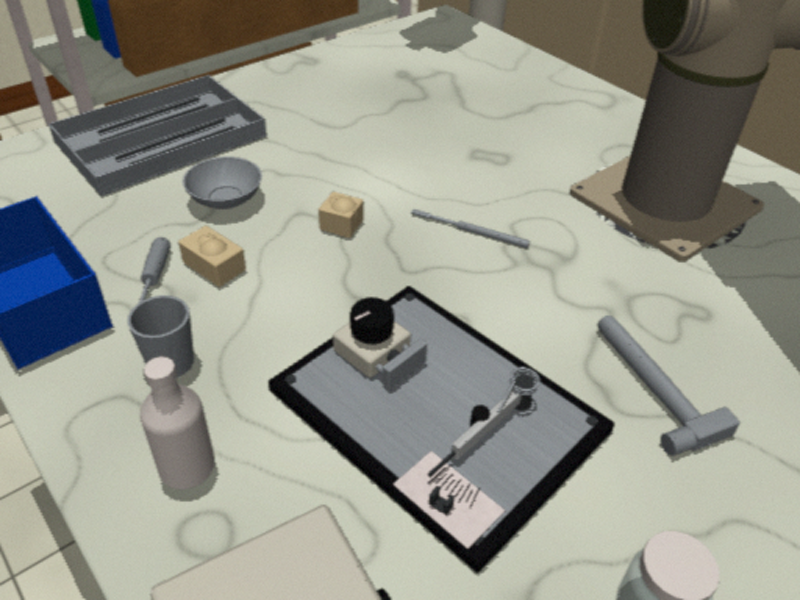

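View pics/side0b.png

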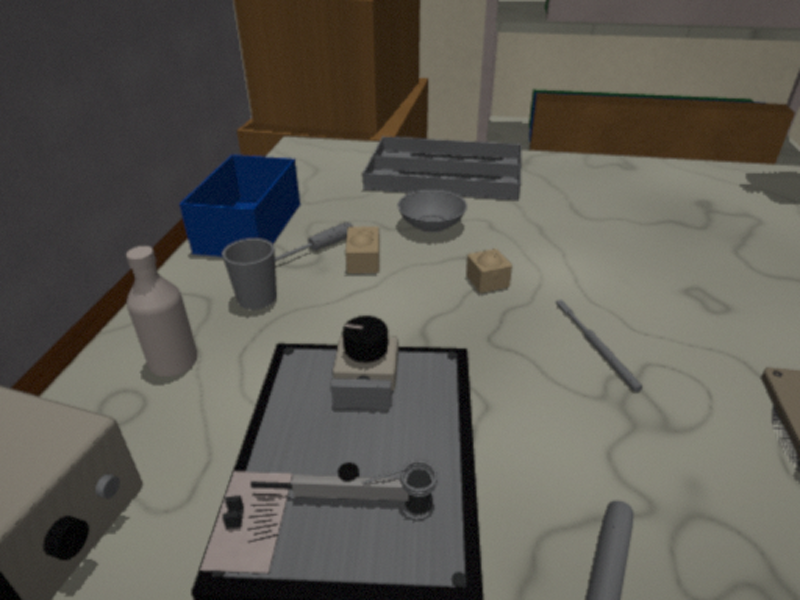

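View pics/wrist0b.png

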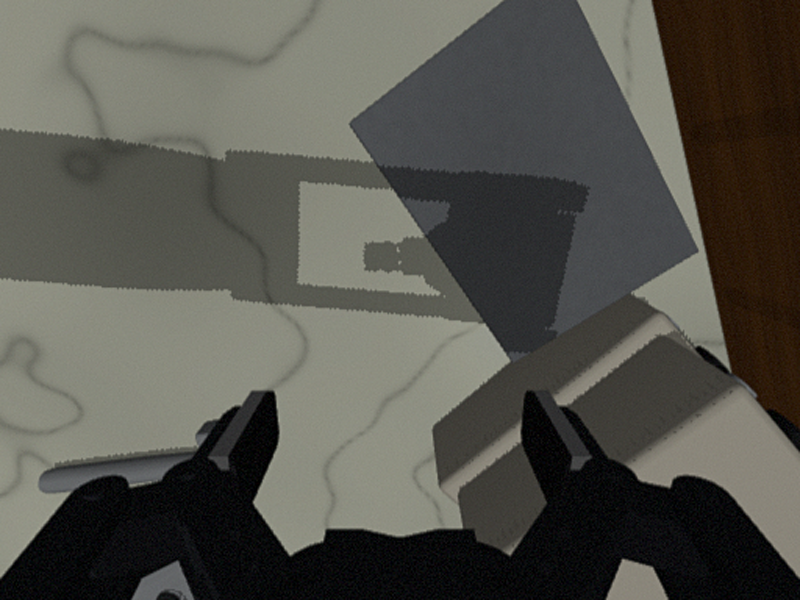

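The scene view shows the clamp (knob about (372,320), fork about (440,500)), the larger block at (212,255) and the smaller at (341,214). In the side view, the same blocks are at (362,250) and (489,270). The wrist view shows nothing useful. I'll measure next.

```bash
python3 - <<'E'
from h import *
for n in('scene0','side0'):
    d=load(n);im=d['img'];hsv=cv2.cvtColor(im,cv2.COLOR_RGB2HSV)
    dark=(hsv[...,2]<45).astype(np.uint8)
    bone=((hsv[...,0]>10)&(hsv[...,0]<25)&(hsv[...,1]>85)&(hsv[...,2]>90)).astype(np.uint8)
    for nm,m in(('dark',dark),('bone',bone)):
        k,l,st,c=cv2.connectedComponentsWithStats(m)
        for i in range(1,k):
            if st[i,4]>60: print(n,nm,st[i].tolist(),c[i].round(1))
    x0=(150,170,420,380) if n=='scene0' else (120,210,320,384)
    x0=(170,180,400,370) if n=='scene0' else (120,210,310,384)
    cr=im[x0[1]:x0[3],x0[0]:x0[2],::-1]
    f=min(800/cr.shape[1],600/cr.shape[0]);cv2.imwrite('pics/%s_clamp.png'%n,cv2.resize(cr,None,fx=f,fy=f,interpolation=cv2.INTER_CUBIC));print(f)
    x0=(100,110,250,190) if n=='scene0' else (210,135,340,195)
    cr=im[x0[1]:x0[3],x0[0]:x0[2],::-1]
    f=5;cv2.imwrite('pics/%s_blk.png'%n,cv2.resize(cr,None,fx=f,fy=f,interpolation=cv2.INTER_CUBIC))
E
```

```text
scene0 dark [412, 0, 28, 31, 688] [424.5  12.8]
scene0 dark [416, 33, 73, 28, 371] [443.8  47.7]
scene0 dark [400, 60, 19, 63, 154] [408.5  90.1]
scene0 dark [225, 184, 113, 51, 964] [257.1 205.7]
scene0 dark [173, 217, 219, 149, 3302] [284.7 298.6]
scene0 dark [301, 260, 12, 11, 87] [306.6 264.5]
3.1578947368421053
side0 dark [384, 61, 98, 5, 118] [434.6  62.9]
side0 dark [9, 188, 67, 64, 626] [ 41.7 223.9]
side0 dark [220, 203, 28, 29, 671] [233.9 217.3]
side0 dark [150, 220, 66, 81, 596] [170.4 255.9]
side0 dark [123, 222, 186, 162, 3580] [241.1 347.3]
side0 dark [492, 247, 20, 46, 102] [501.5 268.9]
side0 dark [217, 296, 13, 12, 113] [222.6 301.6]
side0 dark [261, 301, 15, 11, 108] [267.8 306.1]
side0 dark [259, 316, 18, 13, 169] [267.9 322.3]
side0 dark [144, 318, 11, 20, 178] [149.3 328. ]
side0 dark [27, 330, 30, 29, 638] [ 41.8 344. ]
side0 dark [0, 366, 14, 18, 144] [  4.5 377.1]
side0 bone [237, 50, 37, 40, 300] [255.3  72.9]
3.4482758620689653
```

View pics/scene0_clamp.png

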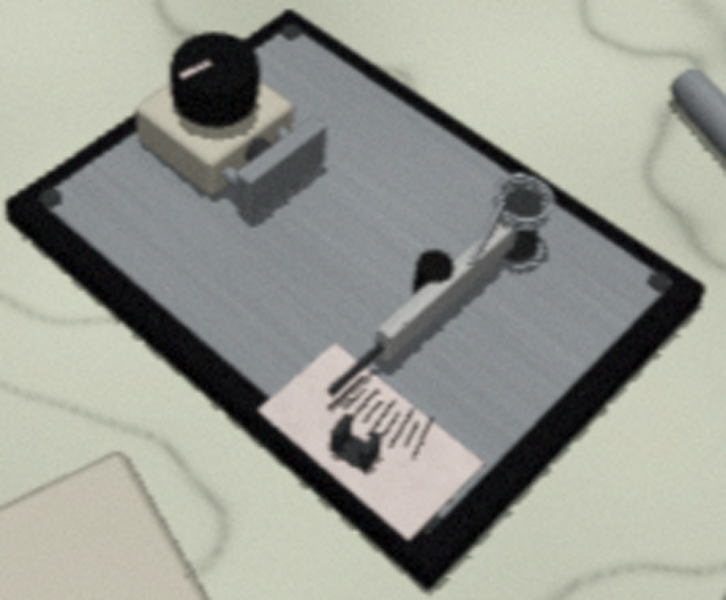

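View pics/side0_clamp.png

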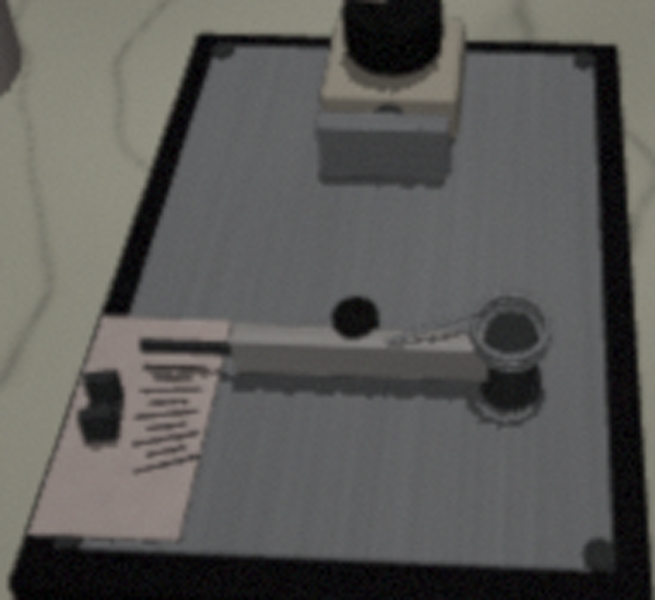

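View pics/scene0_blk.png

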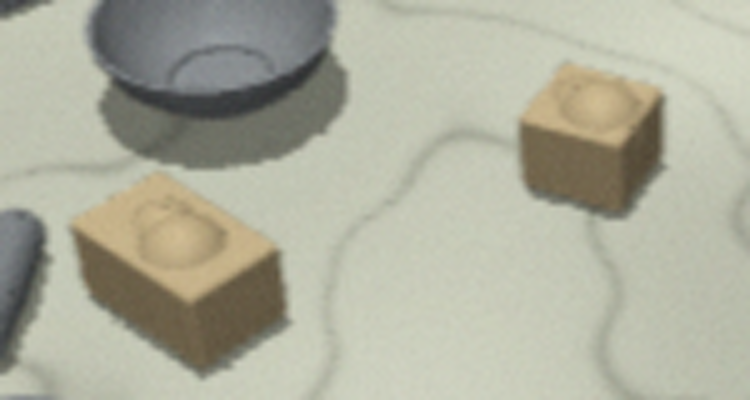

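View pics/side0_blk.png

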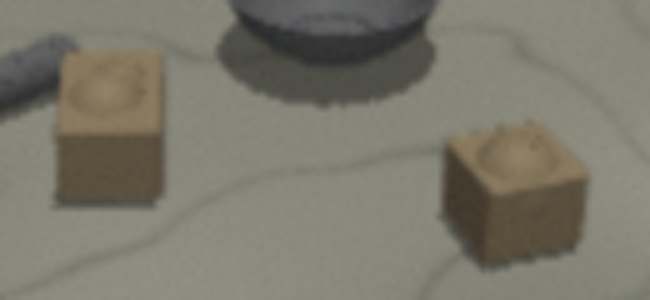

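```bash
cat > m.py <<'E'
from h import *
A=load('scene0');B=load('side0')
a=lambda u,v:(170+(u+.5)/3.158-.5,180+(v+.5)/3.158-.5)
b=lambda u,v:(120+(u+.5)/3.448-.5,210+(v+.5)/3.448-.5)
def tri(p,q):
    c1,k1=ray(A,*p);c2,k2=ray(B,*q);k1/=np.linalg.norm(k1);k2/=np.linalg.norm(k2)
    s=np.linalg.lstsq(np.stack([k1,-k2],1),c2-c1,rcond=None)[0]
    x,y=c1+s[0]*k1,c2+s[1]*k2; return ((x+y)/2).round(1),round(float(np.linalg.norm(x-y)),1)
E
python3 - <<'E'
from m import *
Pa=np.array([onz(A,100+u/5,110+v/5,40) for u,v in((70,227),(157,172),(277,247),(192,302))])
Pb=np.array([onz(B,210+u/5,135+v/5,40) for u,v in((57,135),(62,52),(163,52),(161,135))])
Ps=np.array([onz(A,100+u/5,110+v/5,40) for u,v in((520,122),(565,65),(663,92),(620,148))])
for P in(Pa,Pb,Ps): print(P.round(1)[:,:2].tolist(),P.mean(0).round(1),[round(float(np.linalg.norm(P[i]-P[i-1]))) for i in range(4)],np.degrees(np.arctan2(*(P[2]-P[1]+P[3]-P[0])[1::-1])).round(1),np.degrees(np.arctan2(*(P[1]-P[0]+P[2]-P[3])[1::-1])).round(1))
print('screws',[tri(a(*p),b(*q)) for p,q in(((50,197),(222,48)),((290,32),(584,60)),((658,282),(600,555)))])
print('slab',[tri(a(*p),b(*q)) for p,q in(((8,207),(200,36)),((290,10),(615,46)))])
print([onz(A,*a(*p),17).round(1) for p in((8,207),(290,10),(704,290))],[onz(B,*b(*p),17).round(1) for p in((200,36),(615,46))])
print('pointer tip',tri(a(333,390),b(141,345)))
print('nose',tri(a(433,262),b(355,317)))
print('scr onz',[onz(A,*a(*p),20).round(1) for p in((50,197),(290,32),(658,282))],[onz(B,*b(*p),20).round(1) for p in((222,48),(584,60),(600,555))])
print('jaw top corners L,R',tri(a(240,180),b(318,128)),tri(a(325,122),b(451,128)))
E
```

```text
[[675.7, -311.7], [628.3, -323.6], [613.0, -247.5], [658.5, -237.7]] [ 643.9 -280.1   40. ] [76, 49, 78, 47] 102.2 -166.9
[[656.0, -237.6], [672.9, -315.4], [623.3, -323.4], [608.4, -245.2]] [ 640.1 -280.4   40. ] [48, 80, 50, 80] -170.9 -78.5
[[481.7, -258.6], [440.0, -282.5], [416.5, -238.2], [457.3, -216.0]] [ 448.9 -248.8   40. ] [49, 48, 50, 46] 118.8 -150.8
screws [(array([679.3, -32. ,  22.5]), 1.7), (array([480.6, -56.5,  20.5]), 1.7), (array([446.9, 220.4,  18.7]), 1.5)]
slab [(array([698.9, -47.3,  14.9]), 3.4), (array([464.8, -75.3,  17.1]), 1.4)]
[array([700.6, -43.5,  17. ]), array([465.3, -74.6,  17. ]), array([430.1, 239.8,  17. ])] [array([697.9, -47.4,  17. ]), array([464.6, -76.5,  17. ])]
pointer tip (array([643.4, 172.3,  38.5]), 0.9)
nose (array([555.9, 151.6,  50. ]), 0.9)
scr onz [array([678.8, -32.9,  20. ]), array([480.9, -55.9,  20. ]), array([448.3, 221.7,  20. ])] [array([680.7, -36.1,  20. ]), array([480.4, -58.4,  20. ]), array([446.7, 220.3,  20. ])]
jaw top corners L,R (array([600.9,  44. ,  48.7]), 1.9) (array([536.3,  40.4,  53.2]), 1.4)
```

The long block is at about (642,-280) with its long axis at about 101.7°, and the measured 80x49 sides match. The other block measures 50x48, so it is the short one. The slab yaw is about 6.9° and the bed is near (563,96). I'll move over the clamp and refine that with the wrist camera on the way.

```bash
python3 -m crank '{"slide":[[0,0,-0.006],[0,0,-0.006],[0,0,-0.006],[0,0,-0.006],[0,0,-0.006],[0,0,-0.006],[0,0,-0.006],[0,0,-0.006]],"twist":[0.129,0.129,0.129,0.129,0.129,0.129,0.129,0.129]}' 0
python3 -m crank '{"slide":[[-0.0353,0.0167,0],[-0.0353,0.0167,0],[-0.0353,0.0167,0],[-0.0353,0.0167,0],[-0.0353,0.0167,0],[-0.0353,0.0167,0],[-0.0353,0.0167,0],[-0.0353,0.0167,0]],"twist":[0,0,0,0,0,0,0,0]}'
python3 -m crank '{"slide":[[-0.0353,0.0167,0],[-0.0353,0.0167,0],[-0.0353,0.0167,0],[-0.0353,0.0167,0],[-0.0353,0.0167,0],[-0.0353,0.0167,0],[-0.0353,0.0167,0],[-0.0353,0.0167,0]],"twist":[0,0,0,0,0,0,0,0]}'
python3 -m crank '{"slide":[[0,0,0],[0,0,0]],"twist":[0,0]}'
python3 - <<'E'
from h import *
s=status.sense();print(s['time'],s['tool_pos'],s['tcp_rot'],s['qd'].round(1),s['joint_pos'].round(1))
d=snap('wrist','w1');im=cv2.resize(d['img'][:,:,::-1],(800,600),interpolation=cv2.INTER_CUBIC);cv2.imwrite('pics/w1b.png',im)
E
```

```text
time: 0.95
tool_pos: [241.7, 548.9, 279.1]
tcp_rot: [-180.0, 0.0, 96.8]
ft_force: [-0.3, -0.4, 0.7]
finger_gap: 85.2
time: 1.75
tool_pos: [409.7, 283.9, 279.1]
tcp_rot: [-180.0, 0.0, 97.1]
ft_force: [-0.5, 0.0, -0.2]
finger_gap: 85.6
time: 2.55
tool_pos: [577.3, 20.2, 279.0]
tcp_rot: [-180.0, -0.0, 97.1]
ft_force: [0.8, 0.6, 0.6]
finger_gap: 85.4
time: 2.75
tool_pos: [576.7, 20.9, 278.6]
tcp_rot: [-179.9, -0.0, 97.0]
ft_force: [-0.7, 0.3, -1.1]
finger_gap: 85.0
2.75 [576.71810839  20.94217717 278.55128577] [-1.79920509e+02 -2.94159703e-02  9.69933174e+01] [ 2.  -1.2  0.8  0.4  0.2  0.3] [ -3.    3.1  85.    0.   92.  -10. ]
```

View pics/w1b.png

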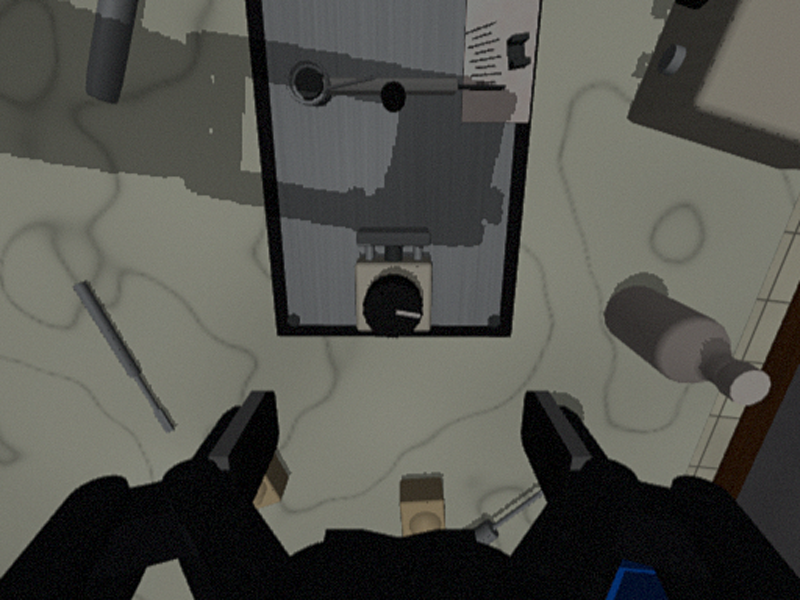

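The wrist picture shows the pivot at (311,84), nose (393,97), pointer tip (505,87), fork (518,50), jaw (393,236), knob (393,304) and the slab's near corners at (278,335) and (512,335). All in 800x600 pixels.

```bash
python3 - <<'E'
from m import *
W=load('w1');f=1.5625
w=lambda u,v:((u+.5)/f-.5,(v+.5)/f-.5)
def tri2(D,p,E,q):
    c1,k1=ray(D,*p);c2,k2=ray(E,*q);k1/=np.linalg.norm(k1);k2/=np.linalg.norm(k2)
    s=np.linalg.lstsq(np.stack([k1,-k2],1),c2-c1,rcond=None)[0]
    x,y=c1+s[0]*k1,c2+s[1]*k2; return ((x+y)/2).round(1),round(float(np.linalg.norm(x-y)),1)
print('screws',onz(W,*w(293,321),20).round(1),onz(W,*w(494,321),20).round(1))
# knob outline
im=W['img'];g=cv2.cvtColor(im,cv2.COLOR_RGB2GRAY);print('knobtop tri w/scene',tri2(W,w(393,304),A,a(213,68)),'side',tri2(W,w(393,304),B,(233.9-0,212)))
print('jaw top face edge corners',onz(W,*w(358,230),55).round(1),onz(W,*w(430,230),55).round(1))
print('jaw top back edge', onz(W,*w(358,243),55).round(1),onz(W,*w(430,243),55).round(1))
print('housing corners', [onz(W,*w(*p),45).round(1) for p in((357,262),(432,262),(432,330),(357,330))])
print('tip',tri2(W,w(505,87),A,a(333,390)),tri2(W,w(505,87),B,b(141,345)))
print('nose',tri2(W,w(393,97),A,a(433,264)),tri2(W,w(393,97),B,b(355,317)))
print('pivot',tri2(W,w(311,84),A,a(524,200)),tri2(W,w(311,84),B,b(511,332)))
x0=(140,0,350,225);cr=im[x0[1]:x0[3],x0[0]:x0[2],::-1];cv2.imwrite('pics/w1c.png',cv2.resize(cr,None,fx=2.66*1,fy=2.66,interpolation=cv2.INTER_CUBIC))
cr=im[0:90,170:360,::-1];cv2.imwrite('pics/w1d.png',cv2.resize(cr,None,fx=4,fy=4,interpolation=cv2.INTER_CUBIC))
E
```

```text
screws [478.2 -60.   20. ] [678.  -35.3  20. ]
knobtop tri w/scene (array([575.1, -12.5,  76.9]), 3.0) side (array([573.9,  -9.1,  83.7]), 0.4)
jaw top face edge corners [537.4  43.9  55. ] [598.3  51.4  55. ]
jaw top back edge [538.4  32.8  55. ] [599.9  40.4  55. ]
housing corners [array([538.3,  13.7,  45. ]), array([605.1,  22. ,  45. ]), array([614.6, -42.9,  45. ]), array([544.2, -51.6,  45. ])]
tip (array([643. , 170.9,  35.8]), 1.9) (array([643.9, 170.2,  36.3]), 0.8)
nose (array([554.7, 150.5,  46.9]), 0.1) (array([555.6, 150.5,  48.2]), 1.7)
pivot (array([490. , 151.8,  53.5]), 2.7) (array([490.9, 151. ,  52.7]), 0.0)
```

View pics/w1c.png

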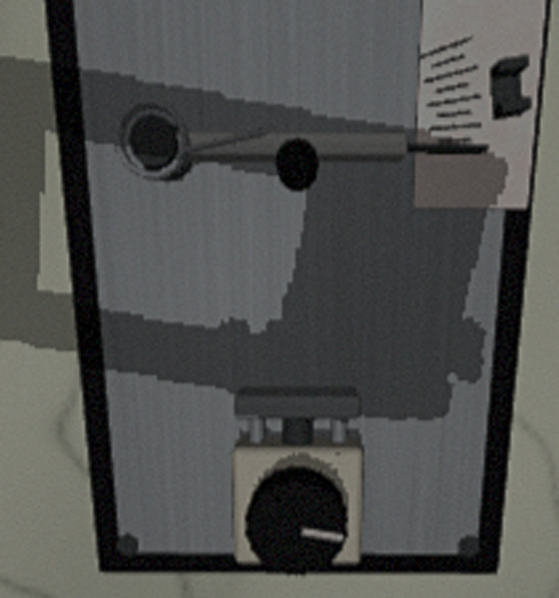

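View pics/w1d.png

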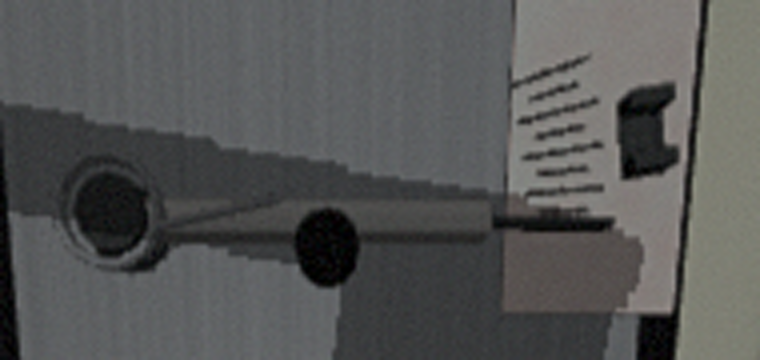

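The checks agree: pivot to tip is 154 mm, the nose face is at own y ≈ +48, and the knob is 109 mm from the bed. Bed middle is about (561.5,97), with own yaw 6.9°. Next, the block.

```bash
python3 -m crank '{"slide":[[-0.0383,0.0035,0.01],[-0.0383,0.0035,0.01],[-0.0383,0.0035,0.01],[-0.0383,0.0035,0.01],[-0.0383,0.0035,0.01],[-0.0383,0.0035,0.01],[-0.0383,0.0035,0.01],[-0.0383,0.0035,0.01]],"twist":[0,0,0,0,0,0,0,0]}'
python3 -m crank '{"slide":[[0,0,0.02],[0,0,0.02],[0,0,0]],"twist":[-0.082,0,0]}'
python3 - <<'E'
from h import *
s=status.sense();print(s['time'],s['tool_pos'],s['tcp_rot'],s['joint_pos'].round(1))
d=snap('wrist','w2');im=cv2.resize(d['img'][:,:,::-1],(800,600),interpolation=cv2.INTER_CUBIC)
cv2.imwrite('pics/w2b.png',im)
E
```

```text
time: 3.6
tool_pos: [643.0, -278.5, 199.2]
tcp_rot: [180.0, -0.0, 97.2]
ft_force: [-0.0, -0.0, -0.3]
finger_gap: 85.5
time: 3.9
tool_pos: [640.7, -276.6, 155.1]
tcp_rot: [-179.7, -0.3, 101.9]
ft_force: [-0.6, 1.2, 0.3]
finger_gap: 85.3
3.9 [ 640.65419528 -276.57656045  155.14308802] [-179.71359153   -0.25808056  101.8589829 ] [-27.6  25.2  72.1   0.   83.  -39.4]
```

View pics/w2b.png

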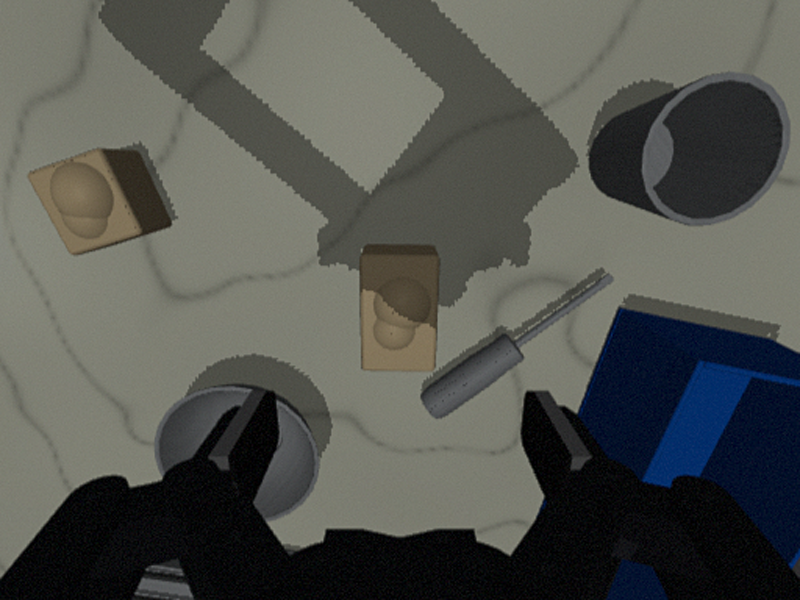

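```bash
python3 - <<'E'
from m import *
W=load('w2');f=1.5625
w=lambda u,v:((u+.5)/f-.5,(v+.5)/f-.5)
P=np.array([onz(W,*w(*p),40) for p in((361,257),(438,257),(436,371),(362,370))])
print(P.round(1),P.mean(0),[round(float(np.linalg.norm(P[i]-P[i-1])),1) for i in range(4)])
v=P[0]+P[1]-P[2]-P[3];print(np.degrees(np.arctan2(v[1],v[0])))
print('screwdriver',[onz(W,*w(*p),12).round(0) for p in((510,336),(425,400),(522,350),(430,385))],'bowl rim',[onz(W,*w(*p),45).round(0) for p in((318,450),(300,405),(255,388))])
E
```

```text
[[ 610.8 -254.7   40. ]
 [ 656.9 -244.9   40. ]
 [ 673.7 -320.5   40. ]
 [ 625.1 -330.1   40. ]] [ 641.61962289 -287.58335722   40.        ] [76.8, 47.2, 77.4, 49.6]
101.62351436682735
screwdriver [array([ 725., -296.,   12.]), array([ 677., -359.,   12.]), array([ 736., -304.,   12.]), array([ 677., -346.,   12.])] bowl rim [array([ 606., -395.,   45.]), array([ 589., -362.,   45.]), array([ 557., -356.,   45.])]
```

```bash
python3 -m crank '{"slide":[[-0.0065,0,0.02],[0,0,0.02],[0,0,0.02],[0,0,0.02],[0,0,0.02],[0,0,0.02],[0,0,0.016],[0,0,0]],"twist":[0,0,0,0,0,0,0,0]}' 0.15 40
python3 -m crank '{"slide":[[0,0,0.013],[0,0,0]],"twist":[0,0]}'
```

```text
time: 4.75
tool_pos: [642.1, -284.1, 20.1]
tcp_rot: [-179.8, -0.2, 101.8]
ft_force: [-0.2, -1.0, -0.7]
finger_gap: 72.8
time: 4.95
tool_pos: [643.5, -285.0, 9.3]
tcp_rot: [-180.0, -0.0, 101.8]
ft_force: [-1.1, 0.1, -0.3]
finger_gap: 72.6
```

```bash
python3 -m crank '{"slide":[[0,0,0],[0,0,0],[0,0,0],[0,0,0],[0,0,0],[0,0,0]],"twist":[0,0,0,0,0,0]}' 1 45
python3 -m crank '{"slide":[[0,0,-0.01],[0,0,-0.02],[0,0,-0.03],[0,0,-0.03],[0,0,-0.03],[0,0,0],[0,0,0]],"twist":[0,0,0,0,0,0,0]}'
python3 - <<'E'
from h import *
s=status.sense();print(s['time'],s['tool_pos'],s['tcp_rot'],s['joint_pos'].round(1))
d=snap('wrist','w3');im=cv2.resize(d['img'][:,:,::-1],(800,600),interpolation=cv2.INTER_CUBIC)
cv2.imwrite('pics/w3b.png',im)
E
```

```text
time: 5.55
tool_pos: [644.4, -285.6, 11.4]
tcp_rot: [179.9, 0.1, 101.8]
ft_force: [-0.7, 0.6, 5.9]
finger_gap: 49.3
time: 6.25
tool_pos: [643.9, -285.3, 130.4]
tcp_rot: [180.0, 0.0, 101.8]
ft_force: [0.4, 0.2, -3.6]
finger_gap: 48.9
6.25 [ 643.93975994 -285.25843119  130.4125608 ] [1.79961662e+02 2.77457478e-02 1.01802558e+02] [-28.1  26.8  72.7   0.   80.4 -39.9]
```

View pics/w3b.png

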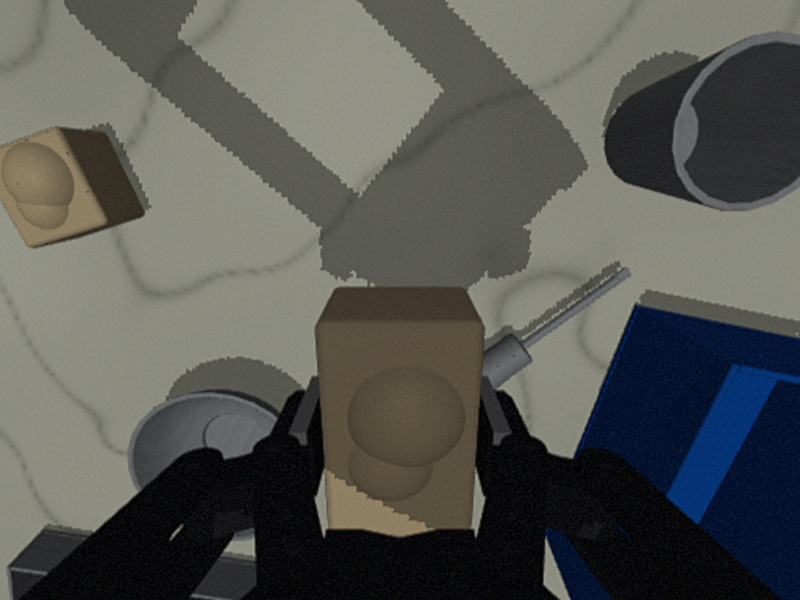

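Held: gap 48.9 mm, with the block square between the fingers and its front top edge at row ~320, columns 317–483. I'll find the block's offset in the hand.

```bash
python3 - <<'E'
from m import *
W=load('w3');f=1.5625
w=lambda u,v:((u+.5)/f-.5,(v+.5)/f-.5)
s=np.array([643.94,-285.26,130.4]);t=np.radians(101.8)
for z,ps in((160,((317,321),(483,321))),(120,((336,289),(467,289)))):
  for p in ps:
    q=onz(W,*w(*p),z)-s; print(z,'tool x',q[0]*np.cos(t)+q[1]*np.sin(t),'y',q[0]*np.sin(t)-q[1]*np.cos(t))
E
```

```text
160 tool x 39.363902431778804 y -23.83187798577188
160 tool x 39.36957302412214 y 23.112304581074373
120 tool x 37.13309228526458 y -24.18605968158271
120 tool x 37.13948251175559 y 24.681164879113865
```

```bash
python3 -m crank '{"slide":[[0.02,0,0],[0.04,0,0],[0.045,0,0],[0.045,-0.001,0],[0.045,-0.001,0],[0.045,0,0],[0.045,0,0],[0.04,0,0]],"twist":[0,0,0,0,0,0,0,0]}'
python3 -m crank '{"slide":[[0.035,0,0],[0.021,0,0],[0.01,0,0],[0,0,0],[0,0,0],[0,0,0]],"twist":[0,0,0,0.0855,0,0]}'
python3 - <<'E'
from h import *
s=status.sense();print(s['time'],s['tool_pos'],s['tcp_rot'],s['joint_pos'].round(1))
d=np.array([561.5,97,0])-s['tool_pos'];t=np.radians(s['tcp_rot'][2]);print(d[0]*np.cos(t)+d[1]*np.sin(t),d[0]*np.sin(t)-d[1]*np.cos(t))
d=snap('wrist','w4');im=cv2.resize(d['img'][:,:,::-1],(800,600),interpolation=cv2.INTER_CUBIC)
cv2.imwrite('pics/w4b.png',im)
E
```

```text
time: 7.1
tool_pos: [572.7, 34.6, 127.2]
tcp_rot: [-179.7, -0.1, 101.8]
ft_force: [1.5, 0.3, -3.3]
finger_gap: 49.3
time: 7.7
tool_pos: [561.4, 96.3, 129.1]
tcp_rot: [-179.9, 0.0, 97.0]
ft_force: [0.3, 0.1, -3.7]
finger_gap: 49.3
7.7 [561.35463652  96.31792062 129.12303825] [-1.79892193e+02  1.10815296e-02  9.69859646e+01] [ 4.6  7.  96.7 -0.  76.4 -2.4]
0.6593356026254659 0.2272430207642503
```

View pics/w4b.png

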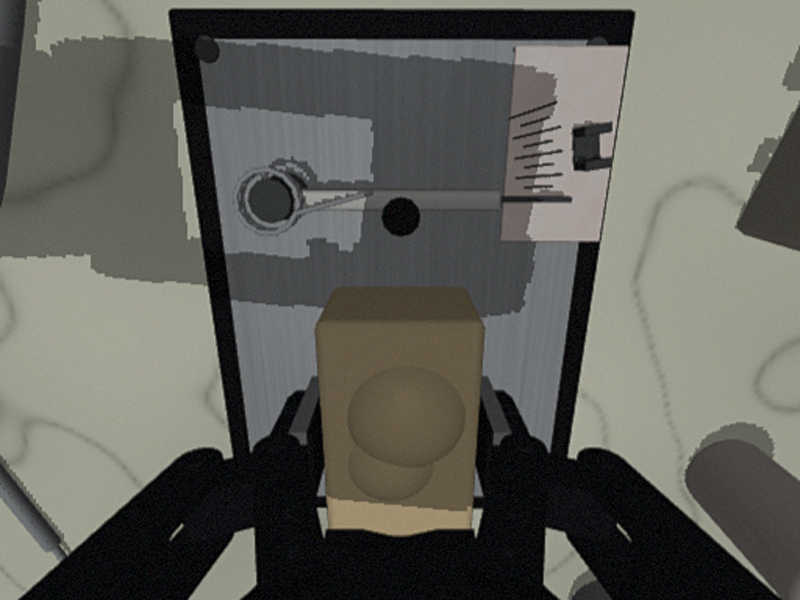

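Block and nose line up (columns 400 and 401). In this picture the pointer tip is at (571,199) and the fork's prongs are near (598,130) and (598,160). I'll compute the fork angle and check the nose clearance.

```bash
python3 - <<'E'
from m import *
W=load('w4');f=1.5625
w=lambda u,v:((u+.5)/f-.5,(v+.5)/f-.5)
t=np.radians(6.9)
bed=np.array([561.5,97,20])
def own(q):
    q=q-bed; return np.round([q[0]*np.cos(t)+q[1]*np.sin(t),-q[0]*np.sin(t)+q[1]*np.cos(t)],1)
for nm,p,z in(('nose',(401,216),50),('pivot',(270,200),52),('tip',(571,199),36),('sc1',(207,49),20),('sc3',(598,42),20),('plateTL',(200,39),20),('scaleTR',(629,46),20),('scaleBR',(600,241),20)): print(nm,own(onz(W,*w(*p),z)))
im=W['img'];cr=im[20:160,310:410,::-1];cv2.imwrite('pics/w4c.png',cv2.resize(cr,None,fx=4.2*1,fy=4.2,interpolation=cv2.INTER_CUBIC))
E
```

```text
nose [-0.2 55.3]
pivot [-65.8  63.3]
tip [91.  62.8]
sc1 [-100.6  136.6]
sc3 [100.8 139.9]
plateTL [-103.6  141.1]
scaleTR [117.  138.2]
scaleBR [117.4  37.5]
```

```bash
python3 -m crank '{"slide":[[0,0,0.01],[0,0,0.015],[0,0,0.015],[0,0,0.015],[0,0,0.015],[0,0,0.01],[0,0,0.005],[0,0,0]],"twist":[0,0,0,0,0,0,0,0]}'
```

```text
time: 8.55
tool_pos: [561.2, 97.1, 44.3]
tcp_rot: [-179.9, -0.0, 96.9]
ft_force: [-1.0, -0.3, -3.6]
finger_gap: 49.1
```

View pics/w4c.png

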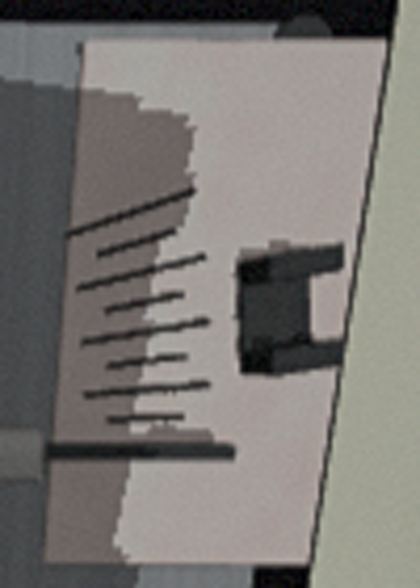

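```bash
python3 -m crank '{"slide":[[0,0,0.007],[0,0,0.005],[0,0,0],[0,0,0]],"twist":[0,0,0,0]}'
python3 -m crank '{"slide":[[0,0,0.0015],[0,0,0]],"twist":[0,0]}'
python3 - <<'E'
from m import *
d=snap('scene','s5');cr=d['img'][180:370,170:400,::-1];cv2.imwrite('pics/s5c.png',cv2.resize(cr,None,fx=3.158,fy=3.158,interpolation=cv2.INTER_CUBIC))
W=load('w4')
t=np.radians(6.9)
bed=np.array([561.5,97,20])
def own(q):
    q=q-bed; return np.round([q[0]*np.cos(t)+q[1]*np.sin(t),-q[0]*np.sin(t)+q[1]*np.cos(t)],1)
c=lambda u,v:(310+(u+.5)/4.2-.5,20+(v+.5)/4.2-.5)
# prong inner faces: nearest/tops
for nm,p in(('bodymid',(272,312)),('tickmid',(195,322)),('prongs mid outer',(335,305)),('upper inner',(335,272)),('lower inner',(335,344))):
  for z in(22,36): 
    o=own(onz(W,*c(*p),z));print(nm,z,o,'ang',np.arctan2(o[1]-63,o[0]+65).round(3))
E
```

```text
time: 8.95
tool_pos: [561.8, 97.1, 33.3]
tcp_rot: [-180.0, -0.0, 96.9]
ft_force: [0.1, 0.5, -3.2]
finger_gap: 49.1
time: 9.15
tool_pos: [562.0, 97.1, 31.9]
tcp_rot: [180.0, -0.0, 96.9]
ft_force: [0.4, -0.2, -3.5]
finger_gap: 49.3
bodymid 22 [100.6  89.4] ang 0.158
bodymid 36 [94.9 88.9] ang 0.161
tickmid 22 [85.1 87.4] ang 0.161
tickmid 36 [80.3 87.1] ang 0.164
prongs mid outer 22 [113.2  90.7] ang 0.154
prongs mid outer 36 [106.8  90.2] ang 0.157
upper inner 22 [112.2  96.9] ang 0.189
upper inner 36 [105.9  96. ] ang 0.191
lower inner 22 [114.3  83.2] ang 0.112
lower inner 36 [107.9  83.1] ang 0.116
```

View pics/s5c.png

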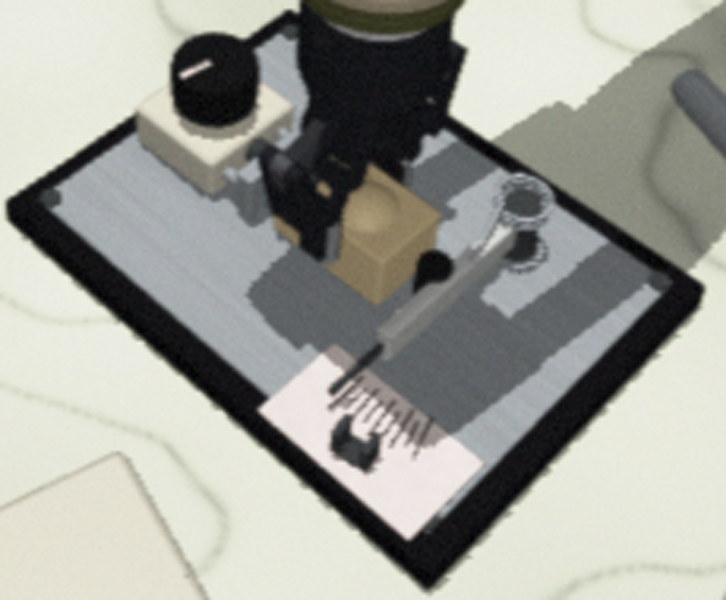

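The block sits between jaw and nose and is about 1–2 mm above the plate. The fork reads about 0.157 rad. I'll set the block down and release.

```bash
python3 -m crank '{"slide":[[0,0,0.001],[0,0,0.001],[0,0,0]],"twist":[0,0,0]}'
python3 -m crank '{"slide":[[0,0,0.0005],[0,0,0],[0,0,0]],"twist":[0,0,0]}' 0.25 40
python3 -m crank '{"slide":[[0,0,0],[0,0,-0.01],[0,0,-0.03],[0,0,-0.04],[0,0,-0.04],[0,0,-0.03],[0,0,0],[0,0,0]],"twist":[0,0,0,0,0,0,0,0]}'
python3 - <<'E'
from h import *
s=status.sense();print(s['time'],s['tool_pos'],s['tcp_rot'],s['joint_pos'].round(1))
d=snap('wrist','w6');im=cv2.resize(d['img'][:,:,::-1],(800,600),interpolation=cv2.INTER_CUBIC)
cv2.imwrite('pics/w6b.png',im)
E
```

```text
time: 9.5
tool_pos: [562.2, 97.1, 31.3]
tcp_rot: [180.0, 0.0, 96.9]
ft_force: [-7.4, -1.1, 9.7]
finger_gap: 49.4
time: 9.8
tool_pos: [562.2, 97.1, 29.5]
tcp_rot: [180.0, 0.0, 96.9]
ft_force: [-0.0, -0.4, -0.1]
finger_gap: 63.5
time: 10.6
tool_pos: [562.6, 97.2, 181.0]
tcp_rot: [179.8, 0.0, 96.9]
ft_force: [-0.4, 0.6, -0.5]
finger_gap: 64.0
10.6 [562.64430332  97.16547037 180.95173812] [1.79837435e+02 5.20754831e-03 9.69037979e+01] [ 4.7  4.5 93.8  0.  81.6 -2.3]
```

View pics/w6b.png

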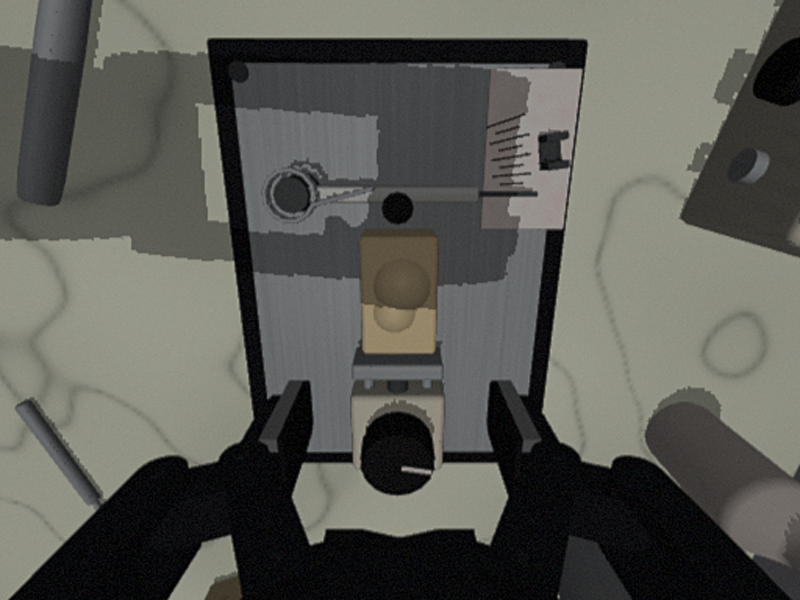

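```bash
python3 - <<'E'
from m import *
W=load('w6');V=load('w1');f=1.5625
w=lambda u,v:((u+.5)/f-.5,(v+.5)/f-.5)
def tri2(D,p,E,q):
    c1,k1=ray(D,*p);c2,k2=ray(E,*q);k1/=np.linalg.norm(k1);k2/=np.linalg.norm(k2)
    s=np.linalg.lstsq(np.stack([k1,-k2],1),c2-c1,rcond=None)[0]
    x,y=c1+s[0]*k1,c2+s[1]*k2; return ((x+y)/2).round(1),round(float(np.linalg.norm(x-y)),1)
for p,q,v,b_ in(((431,472),a(180,75),(420,317),w(343,326)),((402,468),a(212,62),(397,313),w(363,329))):
  print('mark',tri2(W,w(*p),A,q),tri2(W,w(*p),B,b_),tri2(W,w(*p),V,w(*v)))
print('housing corner +x+y', tri2(W,w(443,393),A,a(210,160+3)),tri2(W,w(443,393),B,b(322,100)))
print('jaw +x',tri2(W,w(442,367),B,b(318,116)))
for z in(75,80,85): print(z,onz(W,*w(398,453),z).round(1),onz(V,*w(393,304),z).round(1), 'diam',np.linalg.norm(onz(W,*w(362,453),z)-onz(W,*w(434,453),z)))
cr=W['img'][220:320,200:310,::-1];cv2.imwrite('pics/w6c.png',cv2.resize(cr,None,fx=5,fy=5,interpolation=cv2.INTER_CUBIC))
E
```

```text
mark (array([597.9, -16.4,  83.7]), 1.6) (array([599.8, -17.3,  82.6]), 3.9) (array([598. , -17.8,  83.2]), 0.0)
mark (array([577.7, -13.5,  85. ]), 2.9) (array([579.1, -20.9,  77.7]), 1.4) (array([578.2, -16.5,  83.6]), 0.5)
housing corner +x+y (array([604.2,  21.4,  45.3]), 1.8) (array([604.3,  23.5,  46.8]), 1.4)
jaw +x (array([597.2,  52.7,  64.4]), 1.0)
75 [574.6 -11.4  75. ] [574.3 -11.8  75. ] diam 49.991723860082956
80 [574.1  -7.5  80. ] [574.2 -10.2  80. ] diam 48.98752611385328
85 [573.7  -3.7  85. ] [574.1  -8.6  85. ] diam 47.983328367623606
```

View pics/w6c.png

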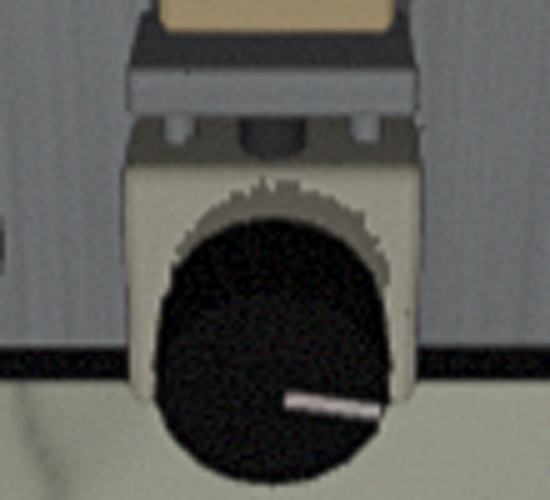

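```bash
python3 - <<'E'
from m import *
W=load('w6')
print(onz(W,200+272/5,220+370/5,81),np.linalg.norm(onz(W,200+156/5,294,81)-onz(W,200+388/5,294,81)))
E
```

```text
[574.51745977 -12.17469393  81.        ] 49.419769552865894
```

Knob axis is about (574.5,-11.7), top about 81, housing about 46, so the grip height is about 68. The block lies straight, so I'll approach the knob with the jaws 45° back from crosswise.

```bash
python3 -m crank '{"slide":[[-0.0364,-0.0004,0],[-0.0364,-0.0004,0],[-0.0364,-0.0004,0],[0,0,0.01],[0,0,0.01],[0,0,0.01],[0,0,0.01],[0,0,0.01]],"twist":[0,0,0,-0.131,-0.131,-0.131,-0.131,-0.131]}'
python3 -m crank '{"slide":[[0,0,0.01],[0,0,0],[0,0,0]],"twist":[-0.131,0,0]}'
python3 - <<'E'
from h import *
s=status.sense();print(s['time'],s['tool_pos'],s['tcp_rot'],s['joint_pos'].round(1))
d=np.array([574.5,-11.7,0])-s['tool_pos'];t=np.radians(s['tcp_rot'][2]);print(d[0]*np.cos(t)+d[1]*np.sin(t),d[0]*np.sin(t)-d[1]*np.cos(t))
E
```

```text
time: 11.45
tool_pos: [572.3, -11.4, 126.7]
tcp_rot: [-179.9, -0.2, 134.7]
ft_force: [0.4, 0.2, 0.3]
finger_gap: 64.2
time: 11.75
tool_pos: [572.7, -11.3, 117.9]
tcp_rot: [-179.9, -0.1, 141.7]
ft_force: [-0.2, -0.2, 0.7]
finger_gap: 64.2
11.75 [572.70908247 -11.34437761 117.93780728] [-1.79912943e+02 -1.38950785e-01  1.41715029e+02] [ -6.3   8.1  96.7  -0.   75.4 -58. ]
-1.6260949524174384 0.8304625717162281
```

```bash
python3 -m crank '{"slide":[[-0.0016,0.0008,0.01],[0,0,0.015],[0,0,0.015],[0,0,0.012],[0,0,0.01],[0,0,0.005],[0,0,0],[0,0,0]],"twist":[0,0,0,0,0,0,0,0]}'
python3 -m crank '{"slide":[[0,0,0],[0,0,0],[0,0,0],[0,0,0],[0,0,0]],"twist":[0,0,0,0,0]}' 1 50
```

```text
time: 12.55
tool_pos: [575.9, -11.8, 52.6]
tcp_rot: [180.0, 0.0, 141.9]
ft_force: [0.1, 0.4, -0.0]
finger_gap: 64.2
time: 13.05
tool_pos: [575.1, -13.5, 53.7]
tcp_rot: [-179.8, 0.0, 141.9]
ft_force: [-8.7, -7.8, 8.8]
finger_gap: 48.5
```

```bash
python3 -m crank '{"slide":[[0,-0.0013,-0.001],[0,0,0]],"twist":[0,0]}'
python3 -m crank '{"slide":[[0,0,0],[0,0,0],[0,0,0]],"twist":[0.1,0.12,0.12]}'
python3 -c "
from h import *
s=status.sense();print(s['wrist_torque'],s['ft_force'])"
```

```text
time: 13.25
tool_pos: [575.0, -13.6, 53.8]
tcp_rot: [-180.0, 0.1, 141.9]
ft_force: [-0.8, -5.4, -0.7]
finger_gap: 48.8
time: 13.55
tool_pos: [574.9, -13.6, 53.8]
tcp_rot: [-180.0, 0.1, 122.2]
ft_force: [-2.5, -5.5, 0.8]
finger_gap: 48.4
[-0.89593646  0.37469708  0.20639929] [-2.48712615 -5.54012064  0.77448787]
```

```bash
python3 -m crank '{"slide":[[-0.0008,-0.0005,0],[0,0,0],[0,0,0],[0,0,0],[0,0,0],[0,0,0],[0,0,0]],"twist":[0.14,0.14,0.14,0.14,0.14,0.14,0.14]}'
python3 -m crank '{"slide":[[0,0,0],[0,0,0],[0,0,0],[0,0,0],[0,0,0],[0,0,0],[0,0,0]],"twist":[0.14,0.14,0.14,0.14,0.14,0.14,0]}'
python3 - <<'E'
from h import *
s=status.sense();print(s['wrist_torque'],s['ft_force'],s['joint_pos'].round())
for n in('scene','wrist','side'):
    d=snap(n,n+'7');im=d['img'][:,:,::-1]
    if n=='scene': im=im[180:370,170:400]
    if n=='side': im=im[210:384,120:310]
    k=min(800/im.shape[1],600/im.shape[0]);cv2.imwrite('pics/%s7b.png'%n,cv2.resize(im,None,fx=k,fy=k,interpolation=cv2.INTER_CUBIC))
E
```

```text
time: 14.25
tool_pos: [574.6, -13.7, 53.8]
tcp_rot: [-180.0, 0.0, 66.0]
ft_force: [-4.2, -1.4, 3.3]
finger_gap: 48.1
time: 14.95
tool_pos: [574.3, -13.4, 53.8]
tcp_rot: [-180.0, 0.0, 17.9]
ft_force: [-6.1, -1.2, 4.2]
finger_gap: 48.9
[ 0.06015188  0.85896097 -0.10962665] [-6.09403238 -1.22630416  4.18943819] [-6. 13. 99.  0. 69. 66.]
```

View pics/scene7b.png

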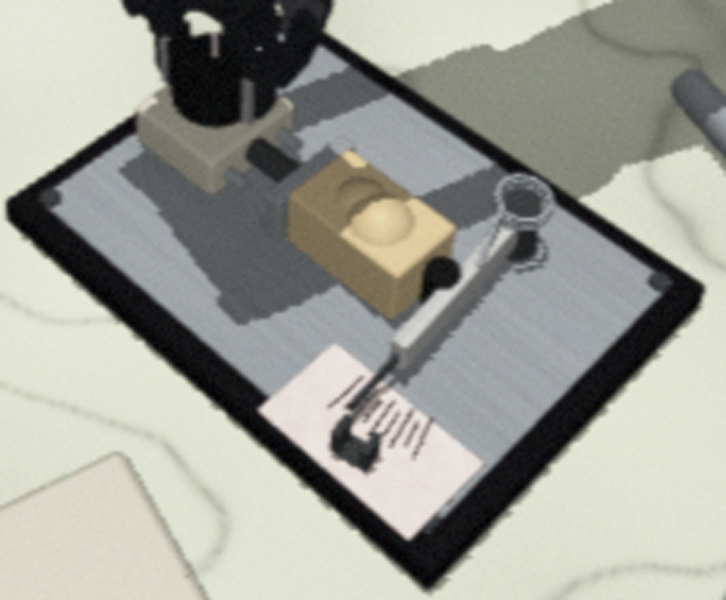

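View pics/side7b.png

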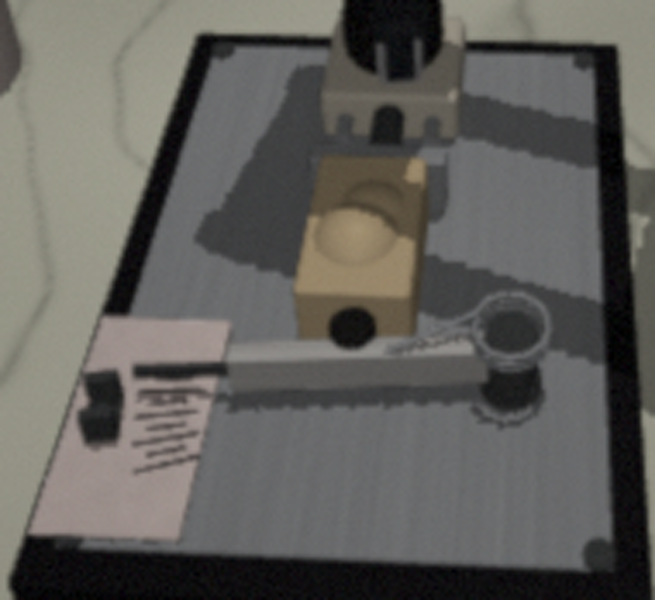

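View pics/wrist7b.png

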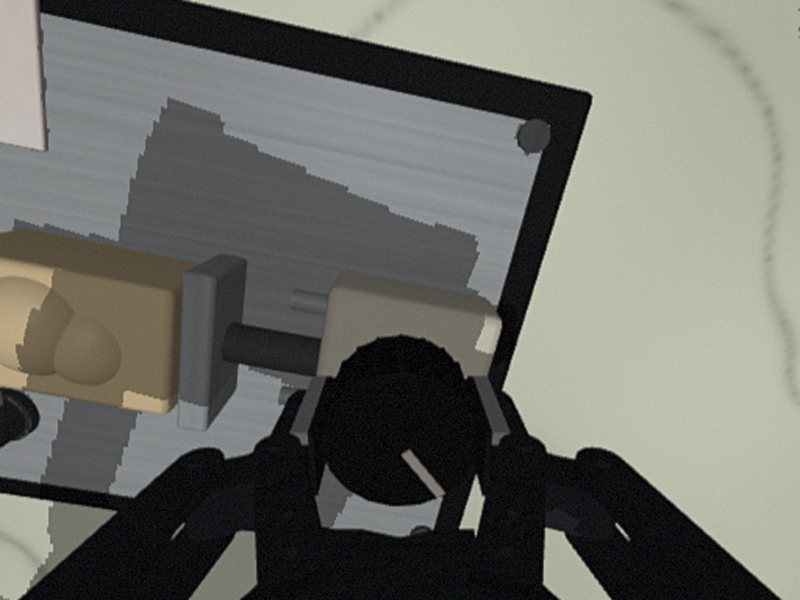

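The clamp is working: the block is tight between jaw and nose, and the pointer has moved to (352,403) in the scene crop and (134,370) in the side crop. I'll measure the pointer's angle against the fork's.

```bash
python3 - <<'E'
from m import *
t=np.radians(6.9);bed=np.array([561.5,97,20])
def own(q):
    q=q-bed; return np.round([q[0]*np.cos(t)+q[1]*np.sin(t),-q[0]*np.sin(t)+q[1]*np.cos(t)],1)
ang=lambda o:np.arctan2(o[1]-63,o[0]+65).round(3)
for nm,ps,pb in(('rest',(333,390),(141,345)),('now',(350,405),(134,370))):
  X=tri(a(*ps),b(*pb))
  for o in(own(X[0]),own(onz(A,*a(*ps),37)),own(onz(B,*b(*pb),37))): print(nm,X,o,ang(o))
for n in('scene7','side7'):
  im=load(n)['img'][:,:,::-1]
  cr=im[295:335,260:320] if n=='scene7' else im[300:350,140:200]
  cv2.imwrite('pics/%s_f.png'%n,cv2.resize(cr,None,fx=10,fy=10,interpolation=cv2.INTER_CUBIC))
E
```

```text
rest (array([643.4, 172.3,  38.5]), 0.9) [90.4 64.9] 0.012
rest (array([643.4, 172.3,  38.5]), 0.9) [89.8 64.8] 0.012
rest (array([643.4, 172.3,  38.5]), 0.9) [90.8 63.3] 0.002
now (array([642. , 183.7,  37.6]), 0.8) [90.3 76.4] 0.086
now (array([642. , 183.7,  37.6]), 0.8) [90.3 76.6] 0.087
now (array([642. , 183.7,  37.6]), 0.8) [90.5 75.6] 0.081
```

View pics/scene7_f.png

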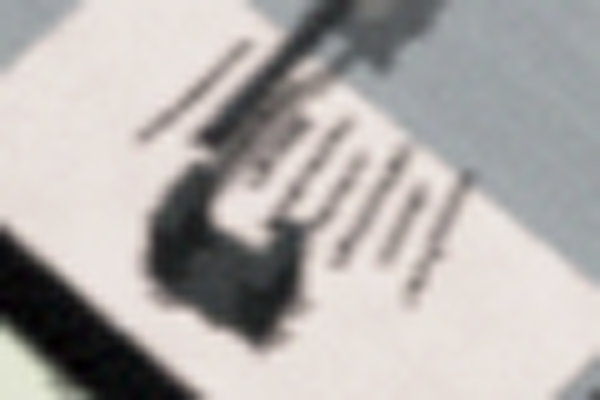

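View pics/side7_f.png

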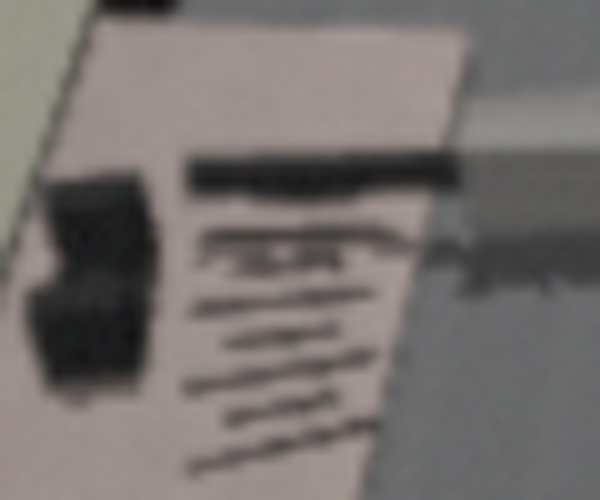

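The pointer has moved about 0.078 from rest and the fork is at about 0.157, so roughly 0.5 rad of knob is left. I'll turn most of that, then let go and look straight down at the fork.

```bash
python3 -m crank '{"slide":[[0,0,0],[0,0,0],[0,0,0],[0,0,0],[0,0,0]],"twist":[0.14,0.14,0.14,0,0]}'
python3 -m crank '{"slide":[[0,0,0],[0,0,0],[0,0,0],[0,0,-0.02],[0,0,-0.03],[0,0,-0.04],[0,0,-0.04]],"twist":[0,0,0,0,0,0,0]}' 0.2
```

```text
time: 15.6
tool_pos: [574.3, -13.3, 53.8]
tcp_rot: [-180.0, 0.1, -5.9]
ft_force: [-6.0, 0.4, 4.9]
finger_gap: 48.6
time: 16.3
tool_pos: [574.4, -13.7, 184.3]
tcp_rot: [-180.0, 0.0, -5.9]
ft_force: [0.9, -1.1, 0.7]
finger_gap: 68.6
```

```bash
python3 -m crank '{"slide":[[-0.0046,-0.0438,0],[-0.0046,-0.0438,0],[-0.0046,-0.0438,0],[-0.0046,-0.0438,0],[-0.0046,-0.0438,0],[0,0,0],[0,0,0]],"twist":[0,0,0,0,0,0,0]}'
python3 - <<'E'
from h import *
s=status.sense();print(s['time'],s['tool_pos'],s['tcp_rot'],s['qd'].round(1))
d=snap('wrist','w8');im=cv2.resize(d['img'][:,:,::-1],(800,600),interpolation=cv2.INTER_CUBIC)
cv2.imwrite('pics/w8b.png',im);print(-np.array(d['R']).T@d['t'])
E
```

```text
time: 17.0
tool_pos: [574.1, 207.6, 183.2]
tcp_rot: [180.0, -0.0, -5.7]
ft_force: [-0.7, -1.4, 0.4]
finger_gap: 68.4
17.0 [574.13262428 207.61693968 183.20160633] [ 1.79990668e+02 -3.56534040e-03 -5.74221497e+00] [-2.5 -0.6  0.8 -0.5  0.2 -0.4]
[655.77772597 198.70165292 326.17682367]
```

View pics/w8b.png

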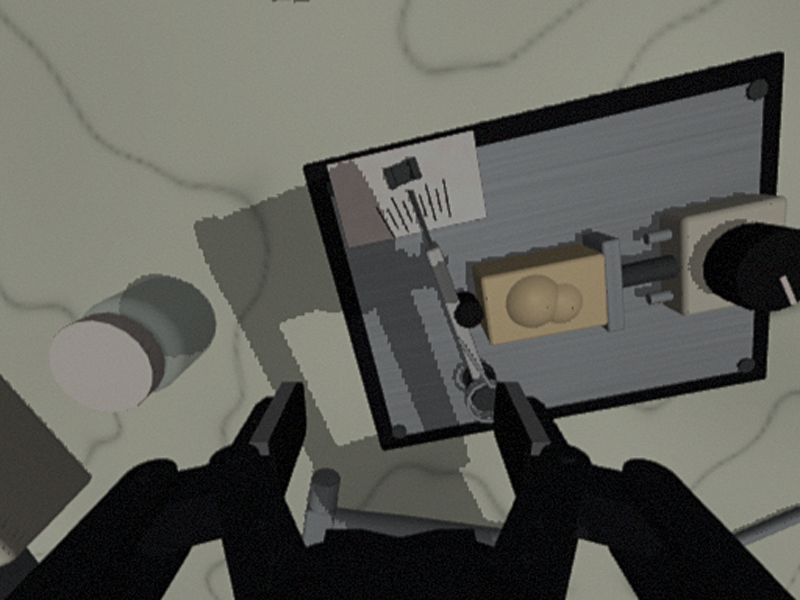

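```bash
python3 - <<'E'
from h import *
im=load('w8')['img'][:,:,::-1]
cr=im[85:175,215:305];cv2.imwrite('pics/w8c.png',cv2.resize(cr,None,fx=6.5,fy=6.5,interpolation=cv2.INTER_CUBIC))
E
```

```text
(no output)
```

View pics/w8c.png

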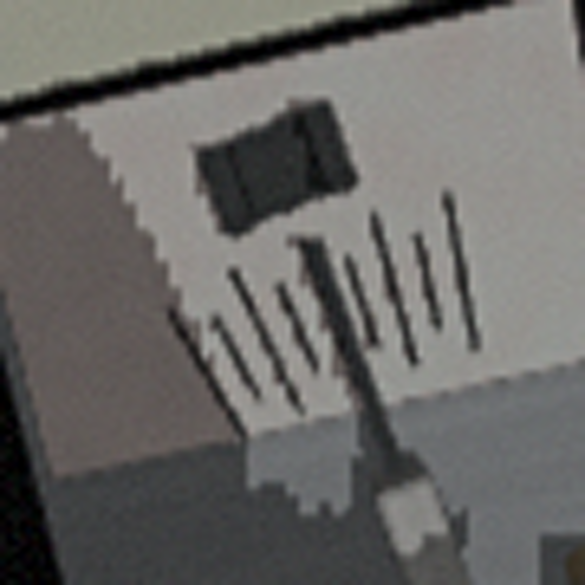

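From directly above, the fork outline has corners (197,150), (330,98), (355,188) and (238,236) in the crop. The pointer runs from (415,480) to its tip at (313,240), so it is close to the gap. I'll measure it properly.

```bash
python3 - <<'E'
from m import *
W=load('w8');c=lambda u,v:(215+(u+.5)/6.5-.5,85+(v+.5)/6.5-.5)
t=np.radians(6.9);bed=np.array([561.5,97,20])
def own(q):
    q=q-bed; return np.round([q[0]*np.cos(t)+q[1]*np.sin(t),-q[0]*np.sin(t)+q[1]*np.cos(t)],1)
ang=lambda o:np.arctan2(o[1]-63,o[0]+65).round(3)
pts={'tip':(313,240),'ptr mid':(352,325),'ptr base':(388,400),'forkTL':(197,150),'TR':(330,98),'BR':(355,188),'BL':(238,236),'center':(280,168),'innerL':(240,190),'innerR':(306,155),'tick0':(464,272),'tickend':(205,370)}
for k,p in pts.items():
  for z in((36,28) if k[:4]!='tick' else (20,)): o=own(onz(W,*c(*p),z));print(k,z,o,ang(o))
g=cv2.cvtColor(W['img'],cv2.COLOR_RGB2GRAY)
# fork mask centroid
m=np.zeros_like(g);m[98:123,243:272]=(g[98:123,243:272]<85);k,l,st,ce=cv2.connectedComponentsWithStats(m)
for i in range(1,k):
  if st[i,4]>30: print(st[i],ce[i],[ (own(onz(W,*ce[i],z)),ang(own(onz(W,*ce[i],z)))) for z in(22,28,36)])
E
```

```text
tip 36 [87.8 85.7] 0.147
tip 28 [87.3 85.6] 0.147
ptr mid 36 [73.6 82.4] 0.139
ptr mid 28 [72.7 82.2] 0.139
ptr base 36 [60.7 79.2] 0.128
ptr base 28 [59.4 78.9] 0.127
forkTL 36 [104.9 100.5] 0.217
forkTL 28 [104.9 100.8] 0.219
TR 36 [107.8  78.8] 0.091
TR 28 [107.9  78.5] 0.089
BR 36 [94.  77.7] 0.092
BR 28 [93.7 77.4] 0.09
BL 36 [91.  97.1] 0.215
BL 28 [90.6 97.3] 0.217
center 36 [99.5 88.5] 0.154
center 28 [99.3 88.4] 0.153
innerL 36 [97.7 95.3] 0.196
innerL 28 [97.4 95.4] 0.197
innerR 36 [100.5  84.1] 0.127
innerR 28 [100.4  84. ] 0.126
tick0 20 [76.2 62. ] -0.007
tickend 20 [ 70.  107.9] 0.321
[245 101  25  21 314] [257.07324841 110.4522293 ] [(array([99.3, 89. ]), np.float64(0.157)), (array([99.4, 89. ]), np.float64(0.157)), (array([99.6, 89.1]), np.float64(0.157))]
```

```bash
cat > fk.py <<'E'
from m import *
import sys
t=np.radians(6.9);bed=np.array([561.5,97,20])
def own(q):
    q=q-bed; return np.array([q[0]*np.cos(t)+q[1]*np.sin(t),-q[0]*np.sin(t)+q[1]*np.cos(t)])
def rect(name,z,f):
    W=load(name)
    # resample to own frame: x 40..125 , y 55..115 at 0.125 mm, height z
    xs=np.arange(40,125,.125);ys=np.arange(55,115,.125);X,Y=np.meshgrid(xs,ys)
    Pw=np.stack([bed[0]+X*np.cos(t)-Y*np.sin(t),bed[1]+X*np.sin(t)+Y*np.cos(t),np.full_like(X,z)],-1)
    p=Pw@W['R'].T+W['t'];u=W['fx']*p[...,0]/p[...,2]+W['cx'];v=W['fy']*p[...,1]/p[...,2]+W['cy']
    im=cv2.remap(W['img'],u.astype(np.float32),v.astype(np.float32),cv2.INTER_CUBIC);cv2.imwrite('pics/%s.png'%f,im[::-1,:,::-1])
    return im,xs,ys
if __name__=='__main__':
    n=sys.argv[1]
    im,xs,ys=rect(n,36,n+'_rect');g=cv2.cvtColor(im,cv2.COLOR_RGB2GRAY).astype(float)
    for x in list(range(62,88,3))+list(range(92,107,2)):
        i=int((x-40)*8);col=g[:,i-4:i+5].mean(1)
        print(x,' '.join('%d'%v for v in col[int(17*8):int(48*8):8]))
E
python3 fk.py w8
```

```text
62 149 148 149 150 150 149 150 154 132 65 36 50 80 117 154 150 149 149 151 151 150 96 118 149 150 147 146 149 149 151 148
65 150 129 103 137 150 148 148 148 147 99 39 38 39 91 144 147 148 148 146 146 153 113 42 89 159 148 144 126 117 145 150
68 154 122 40 83 156 151 148 143 151 137 68 39 37 71 90 120 159 117 87 148 150 149 132 47 78 137 153 139 71 85 142
71 152 154 54 103 150 152 155 74 43 110 100 43 32 27 96 155 154 130 43 108 152 154 138 74 82 150 153 153 131 49 93
74 153 152 88 72 157 151 145 88 45 139 122 52 39 35 72 104 141 166 99 37 102 155 153 136 61 68 145 151 152 106 50
77 150 147 95 35 87 141 157 139 57 102 154 88 39 33 49 114 159 154 140 69 97 145 150 153 110 55 114 152 149 148 99
80 147 156 108 40 95 159 150 146 88 53 155 130 54 37 27 61 138 153 156 113 44 99 156 149 146 88 45 142 149 148 147
83 149 149 143 53 94 150 149 150 113 56 129 149 78 41 34 43 80 116 153 143 122 131 146 145 147 152 65 72 143 149 147
86 149 149 160 77 59 136 152 146 147 149 147 144 100 41 36 35 85 150 150 147 146 145 145 145 144 151 120 68 103 154 147
92 144 146 145 148 147 149 149 147 148 151 151 146 148 149 147 148 142 130 141 142 122 121 89 59 41 36 42 71 114 145 146
94 143 146 144 146 149 136 103 69 83 76 88 70 82 74 64 44 38 39 39 37 38 39 32 35 41 43 36 47 106 153 150
96 143 142 144 148 153 94 33 35 39 36 23 17 20 32 47 43 47 46 46 45 44 44 35 36 43 47 44 38 71 132 151
98 147 144 145 144 149 139 62 40 44 45 34 22 24 39 46 42 45 45 43 43 44 42 36 30 46 45 44 43 65 127 134
100 144 144 143 144 148 137 77 38 40 47 38 16 29 46 46 48 44 44 44 44 47 46 46 31 41 45 42 37 53 83 121
102 145 144 144 146 146 157 104 47 35 43 42 26 36 50 44 44 45 44 42 46 46 44 42 36 35 47 44 41 32 80 147
104 146 146 147 147 144 147 121 44 39 43 43 30 21 24 43 44 42 38 38 41 38 41 42 28 34 45 42 34 44 98 155
106 147 147 147 145 144 151 138 69 32 39 42 35 21 34 47 41 52 74 87 87 80 99 106 133 127 132 142 134 130 121 139
```

View pics/w8_rect.png

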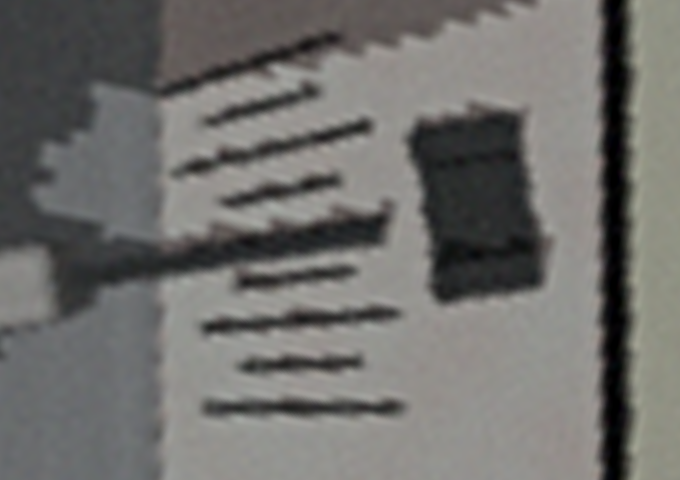

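```bash
python3 fk.py w4 | cut -c1-150; python3 - <<'E'
from fk import *
im,xs,ys=rect('w4',36,'w4_rect')
E
```

```text
62 106 67 48 111 107 104 106 104 105 105 105 76 43 102 106 104 104 99 99 104 106 104 39 80 110 106 105 52 57 111 104
65 104 93 38 84 111 108 97 41 81 105 104 104 51 67 111 106 106 73 51 104 103 106 98 36 96 106 105 103 47 63 103
68 106 103 41 75 110 104 104 72 49 100 106 103 67 31 95 107 105 95 40 68 108 104 107 75 48 108 104 106 96 43 78
71 168 152 80 60 142 132 127 104 45 97 110 115 104 46 73 119 163 148 104 49 116 126 133 121 49 60 119 103 99 85 31
74 162 163 120 49 137 167 161 149 72 91 168 164 169 139 57 150 163 164 162 73 66 150 160 163 159 52 124 166 161 167 155
77 163 165 135 51 139 168 161 166 93 74 169 163 166 148 46 109 163 161 164 148 65 144 161 161 163 114 55 148 163 161 162
80 162 166 158 55 115 167 161 162 148 146 164 162 162 163 115 57 135 166 159 161 158 158 160 159 162 164 102 64 164 162 161
83 161 163 158 87 61 150 162 160 161 161 161 160 159 163 147 93 144 162 161 160 160 159 160 159 158 160 163 160 159 161 161
86 159 160 161 162 162 160 160 159 160 161 159 161 159 160 159 160 163 161 162 164 163 163 165 160 158 168 160 164 163 162 159
92 157 160 159 159 160 139 37 8 11 15 24 35 34 48 49 49 49 49 50 50 49 49 30 11 19 10 19 66 125 163 160
94 158 156 157 158 162 140 37 10 7 16 22 25 31 44 49 50 47 47 47 45 50 49 39 35 48 39 41 61 103 105 153
96 158 156 157 159 163 113 24 23 27 29 23 27 43 48 47 51 45 49 45 49 50 47 48 40 46 48 43 46 76 112 157
98 157 158 159 161 161 112 47 42 49 49 38 23 45 49 51 49 49 48 46 48 48 51 46 36 45 49 47 45 77 145 162
100 161 160 160 160 162 165 61 38 48 50 45 23 17 37 47 45 48 45 45 42 46 42 46 42 42 46 48 43 66 145 159
102 162 160 159 160 162 163 94 41 50 49 51 33 19 35 53 59 72 85 100 118 142 152 160 138 55 46 48 44 63 138 160
104 160 160 160 162 161 164 144 42 43 48 48 40 107 160 166 163 161 159 157 159 158 157 162 162 91 42 51 44 45 128 165
106 157 159 161 161 161 165 156 63 39 48 48 48 111 160 158 158 156 157 158 157 158 159 156 160 109 40 37 41 42 94 155
```

View pics/w4_rect.png

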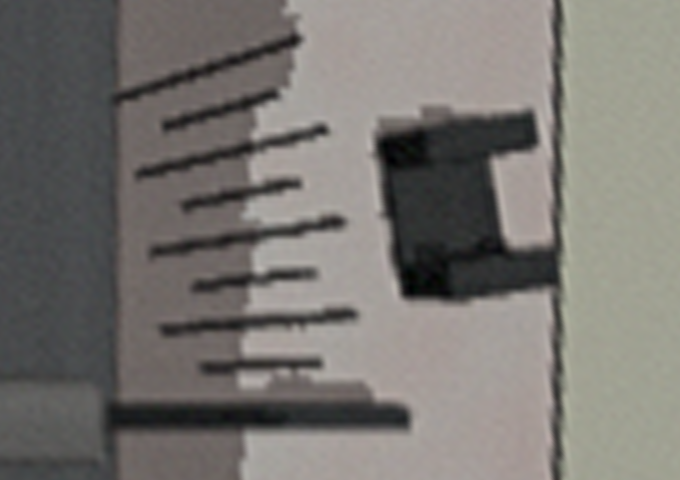

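The rest-position picture gives a zero of 63.2 mm, which is consistent. The fork is about 0.157–0.158 and the pointer about 0.152, so it needs a small trim of about +0.04 rad of knob.

```bash
python3 -m crank '{"slide":[[0.0045,0.044,0],[0.0045,0.044,0],[0.0045,0.044,0],[0.0045,0.044,0],[0.0045,0.044,0],[0,0,0.02],[0,0,0.02],[0,0,0]],"twist":[0,0,0,0,0,0,0,0]}'
python3 -m crank '{"slide":[[0,0,0]],"twist":[0]}'
```

```text
time: 17.85
tool_pos: [571.7, -16.6, 140.1]
tcp_rot: [180.0, 0.3, -6.1]
ft_force: [-0.2, -0.0, -1.5]
finger_gap: 68.6
time: 17.95
tool_pos: [573.7, -15.7, 143.3]
tcp_rot: [180.0, 0.1, -6.0]
ft_force: [0.4, -0.6, 0.5]
finger_gap: 68.4
```

```bash
python3 -m crank '{"slide":[[0,0,0.02],[0,0,0.02],[0,0,0.02],[0,0,0.015],[0,0,0.01],[0,0,0.003],[0,0,0],[0,0,0]],"twist":[0,0,0,0,0,0,0,0]}'
```

```text
time: 18.75
tool_pos: [574.9, -14.8, 56.3]
tcp_rot: [180.0, -0.1, -5.9]
ft_force: [0.7, -0.6, 0.0]
finger_gap: 68.3
```

```bash
python3 -m crank '{"slide":[[0,-0.001,0.002],[0,0,0]],"twist":[0,0]}'
python3 -m crank '{"slide":[[0,0,0],[0,0,0],[0,0,0],[0,0,0],[0,0,0]],"twist":[0,0,0,0,0]}' 1 50
python3 -m crank '{"slide":[[0,0,0],[0,0,0],[0,0,0],[0,0,0]],"twist":[0.025,0.02,0,0]}'
python3 -m crank '{"slide":[[0,0,0],[0,0,0],[0,0,0],[0,0,-0.02],[0,0,-0.03],[0,0,-0.04],[0,0,-0.04]],"twist":[0,0,0,0,0,0,0]}' 0.2
python3 -m crank '{"slide":[[-0.0046,-0.0438,0],[-0.0046,-0.0438,0],[-0.0046,-0.0438,0],[-0.0046,-0.0438,0],[-0.0046,-0.0438,0],[0,0,0],[0,0,0],[0,0,0]],"twist":[0,0,0,0,0,0,0,0]}'
python3 - <<'E'
from h import *
s=status.sense();print(s['time'],s['tool_pos'],s['tcp_rot'],s['qd'].round(1))
d=snap('wrist','w9');im=cv2.resize(d['img'][:,:,::-1],(800,600),interpolation=cv2.INTER_CUBIC)
cv2.imwrite('pics/w9b.png',im)
E
python3 fk.py w9
```

```text
time: 18.95
tool_pos: [574.6, -13.7, 53.7]
tcp_rot: [-180.0, -0.0, -5.9]
ft_force: [0.7, -0.8, 0.3]
finger_gap: 68.3
time: 19.45
tool_pos: [574.5, -13.3, 53.9]
tcp_rot: [-180.0, -0.0, -5.9]
ft_force: [-3.0, 2.4, 5.7]
finger_gap: 48.9
time: 19.85
tool_pos: [574.5, -13.3, 53.9]
tcp_rot: [-180.0, -0.0, -8.5]
ft_force: [-2.5, 2.8, 5.5]
finger_gap: 48.9
time: 20.55
tool_pos: [573.6, -13.8, 184.0]
tcp_rot: [180.0, 0.1, -8.5]
ft_force: [0.4, -0.1, -0.4]
finger_gap: 68.3
time: 21.35
tool_pos: [583.7, 205.5, 183.0]
tcp_rot: [180.0, 0.0, -8.5]
ft_force: [0.3, -0.1, -1.1]
finger_gap: 68.7
21.35 [583.70627282 205.48080767 183.00339096] [ 1.79960686e+02  1.82874880e-02 -8.48475446e+00] [-1.  -0.4  0.2  0.1 -0.   0.1]
62 149 148 148 148 151 151 148 150 161 124 49 34 51 100 154 153 148 148 147 152 146 110 111 156 149 148 149 151 156 118 76
65 147 134 120 143 150 147 146 146 151 148 93 37 38 71 104 139 149 145 143 149 144 85 45 139 151 147 151 127 106 88 93
68 159 97 36 107 156 150 147 146 148 151 114 53 32 54 99 143 144 113 112 149 150 133 71 62 131 154 145 98 44 71 93
71 156 129 54 135 153 153 138
[... 828 characters left out ...]
80 93 94 70 61 45 52 47 46 44 38 34 20 32 42 44 35 37 84 146 151
96 143 144 144 144 149 121 48 35 40 42 32 28 34 41 38 43 43 42 44 45 41 47 29 29 46 43 39 43 108 153 147
98 142 142 143 145 151 126 60 37 41 44 38 18 25 46 44 46 45 43 43 43 41 46 33 26 46 46 41 39 78 143 145
100 143 143 143 143 147 149 76 44 42 45 41 22 35 48 44 42 45 44 40 41 46 44 43 23 40 45 46 36 48 82 124
102 143 144 143 144 146 153 108 42 40 43 45 35 35 41 43 43 44 46 44 44 43 44 44 22 28 47 43 39 37 87 153
104 145 145 144 146 146 151 149 67 37 41 43 34 24 26 40 45 40 40 41 41 42 40 38 30 23 38 38 32 38 94 147
106 145 143 146 146 147 149 130 74 38 39 41 38 23 24 39 40 46 53 62 57 81 81 103 114 128 133 114 118 142 135 149
```

View pics/w9_rect.png

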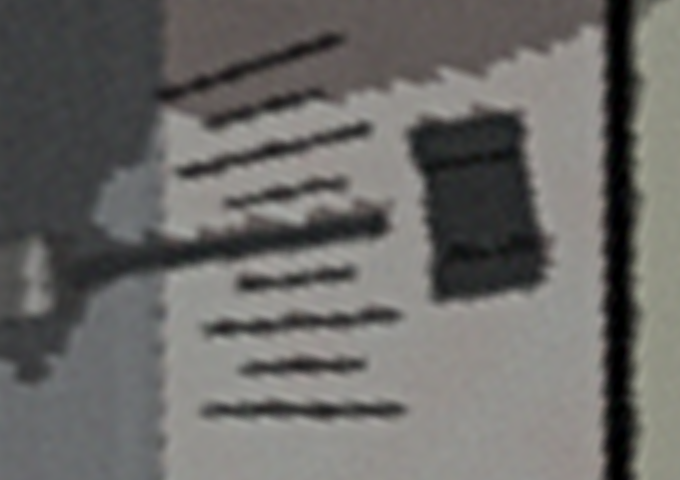

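View pics/w9b.png

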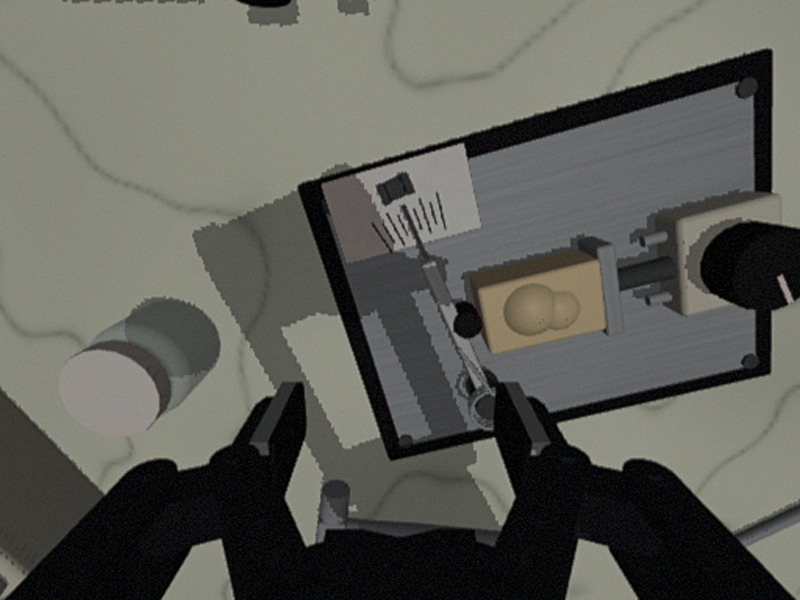

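The pointer now reads about 0.156 and the fork about 0.157, unmoved. The block lies straight between jaw and nose, and the gripper is clear of everything.

```bash
python3 -c "
from bench import hand_in
print(hand_in())"
```

```text
the job is handed in; nothing more can be done
None
```

The long block is clamped lengthwise between the flat jaw and the rubber nose, the pointer is in line with the fork's gap, and the job is handed in at about 21 s.

- **Block:** I told the long block from the short one by its measured size (about 80 × 49 mm against 50 × 48 mm). I set it down on the plate before touching the knob.
- **Knob:** I turned it clockwise in two grips, about 2.6 rad and then a trim of about 0.045 rad. I let go after each.
- **Final check:** the last overhead picture put the pointer at about 0.156 rad and the fork at about 0.157 rad. My measurement is good to about 0.003–0.004 rad. The fork read the same before and after, the block lay straight, and the gripper was in the air touching nothing.
- **Disagreements along the way:**
  - The first two views and the wrist view differed by about 7 mm on the block's position along its length. A look at the block in the gripper settled that.
  - The knob's axis turned out to be about 2 mm from where I had measured it. I re-centred while gripping, and sideways force stayed below about 12 N.
- **Failed checks:** none.

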